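# Start two clamping screws by feel and catch the crossed thread

## Robot

A 6-joint arm with a two-finger parallel gripper is mounted at the origin on the work surface; the furniture and walls round the work are solid. World frame = base frame: x ahead of the robot, y to its left, z up, the work surface at z = 0. Lengths are in mm, angles in rad, forces in N, time in s.
With the tool pointing down it reaches from about 300 to 775 mm from the base axis. Payload 14.6 kg.
Tool frame: the origin (TCP) lies on the centre line of the jaws, within the pads' length; the fingertips stand 11 mm ahead of it and the grasp point (between the pads) lies 8 mm behind it; x points along the fingers, z is the direction in which the jaws open and shut, and the axes are right-handed (so a half turn about x gives the same grasp; the last joint's range is limited). The gripper opens to 85 mm and grips with 20 to 120 N. Pads are 22 mm wide; open, the fingers measure 114 mm over their backs; the gripper's body (76 mm by 85 mm) begins 54 mm behind the grasp point. The pads swing forward as they close: fully open they stand 13 mm farther back than shut.
Start: joints at [-1.246, 0.3, 1.521, -0, 1.321, -0.067], TCP at [210.011, -508.316, 242.281] pointing down, gripper open.
Joint ranges: [-3.03, 3.03], [-0.79, 2.21], [0.23, 2.52], [-1.04, 4.18], [0, 3.07], [-2.55, 2.55]. Speed limits (rad/s): [2.22, 2.22, 2.57, 3.14, 3.14, 3.14].

## Interface

Orientations are given as [roll, pitch, yaw] about the fixed x, y, z axes, in that order (R = Rz(yaw) Ry(pitch) Rx(roll)).
In Python, from cell import manip gives the robot as it stands.
- The arm moves only by the tool drive_tool, never from a script. Its argument "plan" is a list of rows, each a list of 3 entries, a list of its own where there are three numbers: the gripper's target within -1 to 1 (fully open at 1, half-way at 0, shut at -1), then the shift along the tool's x, y, z in mm, then the turn, a rotation vector about the tool's x, y, z in degrees. In form: [[grip, [dx, dy, dz], [ax, ay, az]], ...]. A call has 1 to 20 rows; each row is the pose to reach, as a shift and turn from the pose commanded when the call began, along the tool's axes at that moment; what a row does not reach only later rows make up. A row lasts 1/12 s, in which the tool goes at most 41.7 mm and 7.16 degrees, less where a joint would pass 70% of its speed; a pose out of reach is approached as far as the arm can. A call with a gripper value outside its range is refused whole. The fingers move at their own pace and stop on an object; the grip force is fixed at half the most. Time passes only in rows, so rows that repeat a pose let the fingers close. It gives the time, the measured TCP pose, the force and the opening at its end, in the units of the state.
- manip.sense(): the state, without advancing time (a new reading comes with each control period).
- manip.snapshot(name): name is "scene" or "top"; returns (picture, depth): 384x512x3 uint8, red, green, blue; 384x512 float32, mm along the optical axis (not along the pixel's ray), 0 where there is no reading.
- manip.camera_model(name): a dict with "intrinsics" (3x3 intrinsics, pixels), "dist" ([k1, k2, p1, p2, k3] as OpenCV has them; the pictures are not rectified), "eye" and "rotation" of the camera in the world. Camera axes: x right, y up, looking along -z (the intrinsics and any distortion apply to the point x, -y, -z); pixel columns grow to the right and rows downward; lengths in mm; the calibration is good to about 2 mm. A picture is of the moment at which its call begins. camera_model takes no time and is no camera call.
- manip.finish_job(): hands the job in, once; it reports no verdict.
The state is a dict: "clock": time; "joint_positions": joint angles; "qvel": joint speeds; "joint_torque": joint torques, N m; "ee_pos": TCP position; "eef_rot": TCP orientation; "ft_force": force on the tool from outside, world axes, zero at the start; "moment": the same for the moment, N m; "gripper_width": finger opening in mm.
Only numpy, scipy, OpenCV 4.12 (cv2) and the standard library are available. Lean on these libraries where they do the work, as an engineer would, in place of code of your own. Each camera call takes 0.05 s, during which the arm holds its last target.

## Task

The strap on the fixture is held by two finger-started wing screws, and one of the two has been started crossed. Try each screw by turning it gently clockwise: run the good one fully home, but stop the other as soon as it binds early, without forcing it. Back the crossed one fully out to its stop (counter-clockwise) and leave it so, with both screws let go.

Things in the scene. Friction and masses are not known exactly. Their poses are not given: they have to be found in the camera images.
- fixture: clamping fixture fixed on the bench: dark steel base plate 90 x 176 x 14 mm, on it a steel insert and over that a steel strap 34 x 164 x 12 mm (top at 48 mm) with a wing screw at either end. Origin: centre of the underside. y along the strap, z up; screw axes at y = +60 mm (knob_a) and -60 mm (knob_b). Which one is crossed cannot be seen and changes from run to run.
- knob_a: wing knob of the left screw (seen from the robot): dark steel, upright flat bar 46 long, 10 thick, 32 mm tall, from 10 to 42 mm above the origin, on a round flange 25 mm wide. Origin: on the screw axis at the flange's underside, 50 to 56 mm above the bench. x along the bar (a half turn looks the same), y across its thickness, z up. Grip across the thickness from above; it sinks 2 mm per rad clockwise.
- knob_b: wing knob of the right screw (seen from the robot): dark steel, upright flat bar 46 long, 10 thick, 32 mm tall, from 10 to 42 mm above the origin, on a round flange 25 mm wide. Origin: on the screw axis at the flange's underside, 50 to 56 mm above the bench. x along the bar (a half turn looks the same), y across its thickness, z up. Grip across the thickness from above; it sinks 2 mm per rad clockwise.
- grip_a (a point): point on the axis of knob_a, 30 mm above the knob's origin: the height to grip the bar at. Axes as for knob_a.
- grip_b (a point): point on the axis of knob_b, 30 mm above the knob's origin: the height to grip the bar at. Axes as for knob_b.
- screw_a (a joint): turn (rad) of the left screw, with knob_a; grows clockwise seen from above. -0.70 = fully backed out to its stop, 0 to 0.2 = as found, 1.25 = home, bar along the strap. A good thread turns with about 0.05 N m all the way. A crossed one binds 0.1 to 0.6 rad after its start: springy resistance, growing about 1 N m per further rad; above 0.55 N m it is torn.
- screw_b (a joint): turn (rad) of the right screw, with knob_b; grows clockwise seen from above. -0.70 = fully backed out to its stop, 0 to 0.2 = as found, 1.25 = home, bar along the strap. A good thread turns with about 0.05 N m all the way. A crossed one binds 0.1 to 0.6 rad after its start: springy resistance, growing about 1 N m per further rad; above 0.55 N m it is torn.
- thread_a: threaded shank of the screw with knob_a, hidden in the fixture; origin on the screw axis at bench height, turns with the screw. Where the thread is crossed it bites 20 mm from the axis, so 0.1 N m of binding is 5 N there.
- thread_b: threaded shank of the screw with knob_b, hidden in the fixture; origin on the screw axis at bench height, turns with the screw. Where the thread is crossed it bites 20 mm from the axis, so 0.1 N m of binding is 5 N there.

How it is judged (in metres and radians):
On the way:
1. the crossed screw has been turned clockwise until it was felt to bind (about 0.08 N m or more of binding) (contact force between any of thread_a, thread_b and anything else above 4 N), for 0.05 s.
At the end, for the whole second after the job is handed in: The good screw is fully home (its turn above 1.10 of 1.25 rad), the crossed one is backed out to its stop (its turn below -0.55, the stop being -0.70), and the fingers touch neither knob (((value of joint screw_a above 1.1 rad and value of joint screw_b below -0.55 rad) or (value of joint screw_b above 1.1 rad and value of joint screw_a below -0.55 rad)) and contact force between the fingers and knob_a below 0.2 N and contact force between the fingers and knob_b below 0.2 N).
It fails at once if the left screw is forced on a crossed thread (binding above 28 N at the thread, 0.56 N m) (contact force between thread_a and anything else above 28 N).
It fails at once if the right screw is forced on a crossed thread (binding above 28 N at the thread, 0.56 N m) (contact force between thread_b and anything else above 28 N).
It also fails if it takes over 54 s, if anything falls off the work surface, if the arm or the gripper's body presses on something with over 40 N, if the wrist force passes 120 N, or if a joint passes its speed limit or range.

## Working session

There is one attempt and no reset: what is moved stays moved. The work goes in short steps, Python scripts to look and compute and a tool call to move; the robot and the scene stay as the last step left them, time stands still between calls to the robot, and variables do not carry over. Pictures are saved under pics/ and viewed, and the job is handed in when it is done.

Besides the shell and the picture viewer there is one more tool, called after "Request:" as name(argument=value, ...), one argument or row to a line, values as JSON. drive_tool: Moves the arm, as the interface text tells. Its arguments: {"type":"object","properties":{"plan":{"type":"array"}},"required":["plan"]}

```bash
ls; mkdir -p pics
python3 - <<'E'
from cell import manip
import cv2, numpy as np
s=manip.sense(); print(s)
for n in("scene","top"):
    p,d=manip.snapshot(n); cv2.imwrite(f"pics/{n}0.png",p[:,:,::-1]); np.savez(f"{n}0.npz",p=p,d=d)
    print(n,manip.camera_model(n))
E
```

```text
pics
{'clock': 0.0, 'joint_positions': array([-1.24562101e+00,  3.00496141e-01,  1.52157934e+00,  9.95830828e-06,
        1.32068065e+00, -6.65760755e-02]), 'qvel': array([ 0.00118671, -0.0014817 ,  0.00149297,  0.00030258, -0.00066411,
       -0.00051505]), 'joint_torque': array([-7.27088900e-04, -5.43499303e+01, -3.61788476e+01, -6.58682666e-05,
        4.02908219e-03,  3.50647383e-05]), 'ee_pos': array([ 209.93703522, -508.12430025,  241.70830138]), 'eef_rot': array([3.06672649, 1.56963281, 1.88767909]), 'ft_force': array([-0.69446212,  0.06555792, -0.08235471]), 'moment': array([-0.02348231,  0.04093726,  0.03291378]), 'gripper_width': 85.51438735952125}
scene {'intrinsics': array([[424.61612423,   0.        , 252.41814774],
       [  0.        , 424.61612423, 186.87527411],
       [  0.        ,   0.        ,   1.        ]]), 'dist': array([-0.1165719,  0.       ,  0.       ,  0.       ,  0.       ]), 'eye': array([ 96.05827807, 639.27633415, 623.24133775]), 'rotation': array([ 0.86489296, -0.02038802, -2.42337136])}
top {'intrinsics': array([[369.3227816 ,   0.        , 251.3599373 ],
       [  0.        , 369.3227816 , 190.01350792],
       [  0.        ,   0.        ,   1.        ]]), 'dist': array([-0.11639359,  0.        ,  0.        ,  0.        ,  0.        ]), 'eye': array([471.57966348, 122.97586168, 909.20593226]), 'rotation': array([ 0.05654149,  0.029298  , -1.55921225])}
```

View pics/top0.png

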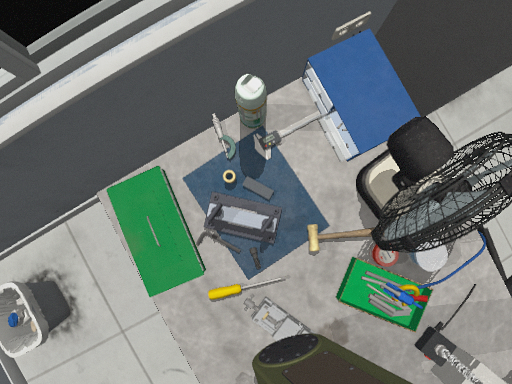

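View pics/scene0.png

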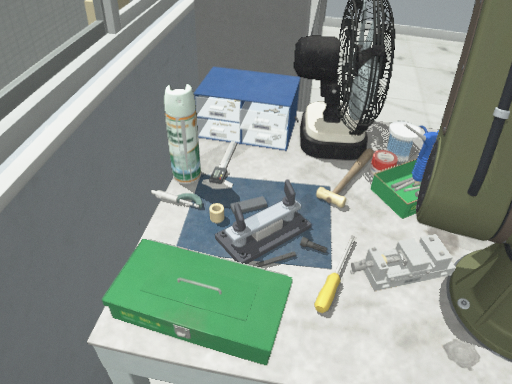

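```bash
cat > h.py <<'E'
import numpy as np, cv2
from scipy.spatial.transform import Rotation as R
from cell import manip
def cam(n):
    m=manip.camera_model(n); return m['intrinsics'],m['dist'],m['eye'],R.from_euler('xyz',m['rotation']).as_matrix()
def rays(n,uv):
    K,D,e,Rm=cam(n); q=cv2.undistortPoints(np.asarray(uv,float).reshape(-1,1,2),K,D).reshape(-1,2)
    return e,np.c_[q[:,0],-q[:,1],-np.ones(len(q))]@Rm.T
def onz(n,uv,z):
    e,r=rays(n,uv); return e+r*((z-e[2])/r[:,2])[:,None]
def cloud(n,d):
    h,w=d.shape; u,v=np.meshgrid(np.arange(w),np.arange(h)); e,r=rays(n,np.c_[u.ravel(),v.ravel()])
    return (e+r*d.reshape(-1,1)).reshape(h,w,3)
def proj(n,P):
    K,D,e,Rm=cam(n); q=(np.asarray(P,float)-e)@Rm; q=q*[1,-1,-1]
    return cv2.projectPoints(q.reshape(-1,1,3),np.zeros(3),np.zeros(3),K,D)[0].reshape(-1,2)
E
python3 - <<'E'
from h import *
for n,(a,b,c,dd),s in(("top",(170,300,150,280),6),("scene",(180,340,150,280),5)):
    z=np.load(f"{n}0.npz"); im=z['p'][c:dd,a:b,::-1]
    cv2.imwrite(f"pics/{n}0z.png",cv2.resize(im,None,fx=s if n=="top" else 5,fy=s if n=="top" else 5,interpolation=cv2.INTER_CUBIC)[:600*2,:800])
    C=cloud(n,z['d'])
    print(n,C[ (217 if n=="top" else 222), (243 if n=="top" else 262)])
    P=C[c:dd,a:b].reshape(-1,3); ok=(z['d'][c:dd,a:b].ravel()>0)
    Q=P[ok&(P[:,2]>68)&(P[:,2]<100)]
    ok2=ok&(P[:,2]>40)&(P[:,2]<52)
    print(np.histogram(P[ok][:,2],bins=range(-10,130,10)))
    print(np.round(Q[::max(1,len(Q)//25)]))
    print(ok2.sum(),P[ok2].mean(0))
E
```

```text
top [456.91622746 167.42549933  50.1193079 ]
(array([5554, 6361, 1997,  118,   96,  721, 1744,   28,   11,   13,  175,
          0,    0]), array([-10,   0,  10,  20,  30,  40,  50,  60,  70,  80,  90, 100, 110,
       120]))
[[488. 221.  94.]
 [483. 223.  96.]
 [481. 225.  94.]
 [479. 225.  94.]
 [477. 225.  94.]
 [475. 227.  96.]
 [472. 230.  95.]
 [470. 230.  95.]
 [468. 231.  97.]
 [466. 234.  96.]
 [463. 234.  96.]
 [461. 234.  95.]
 [463.  99.  92.]
 [459. 232.  76.]
 [457. 238.  94.]
 [458. 101.  96.]
 [454. 235.  86.]
 [452. 243.  93.]
 [454. 108.  93.]
 [452. 106.  92.]
 [450. 106.  92.]
 [447. 106.  92.]
 [443. 119.  93.]
 [441. 119.  95.]
 [438. 119.  95.]
 [436. 119.  96.]
 [434. 116.  93.]
 [432. 116.  93.]
 [427. 123.  95.]]
780 [451.90923857 177.05783306  46.97934237]
scene [450.19895589 188.42372017  47.63985597]
(array([ 1821, 11148,  2795,   678,   296,   992,  2316,   150,   158,
         137,   221,     0,     0]), array([-10,   0,  10,  20,  30,  40,  50,  60,  70,  80,  90, 100, 110,
       120]))
[[691. 177.  93.]
 [687. 175.  92.]
 [684. 170.  88.]
 [681. 167.  85.]
 [680. 160.  79.]
 [679. 153.  73.]
 [690. 177.  76.]
 [683. 164.  69.]
 [459. 105.  96.]
 [455. 113.  93.]
 [463. 108.  77.]
 [447. 119.  88.]
 [437. 126.  94.]
 [433. 129.  93.]
 [428. 129.  91.]
 [432. 129.  81.]
 [429. 129.  75.]
 [482. 221.  97.]
 [487. 227.  88.]
 [489. 225.  78.]
 [465. 237.  96.]
 [482. 230.  73.]
 [457. 246.  96.]
 [468. 239.  76.]
 [460. 245.  78.]
 [452. 244.  75.]]
1088 [472.33634138 179.64109731  47.41807105]
```

Run:
```python
from h import *
z=np.load("top0.npz"); im=z['p'][180:255,195:295,::-1]
cv2.imwrite("pics/tz.png",cv2.resize(im,None,fx=8,fy=8,interpolation=cv2.INTER_CUBIC))
z=np.load("scene0.npz"); im=z['p'][170:265,205:320,::-1]
cv2.imwrite("pics/sz.png",cv2.resize(im,None,fx=6,fy=6,interpolation=cv2.INTER_CUBIC))
```

```text
(no output)
```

View pics/tz.png

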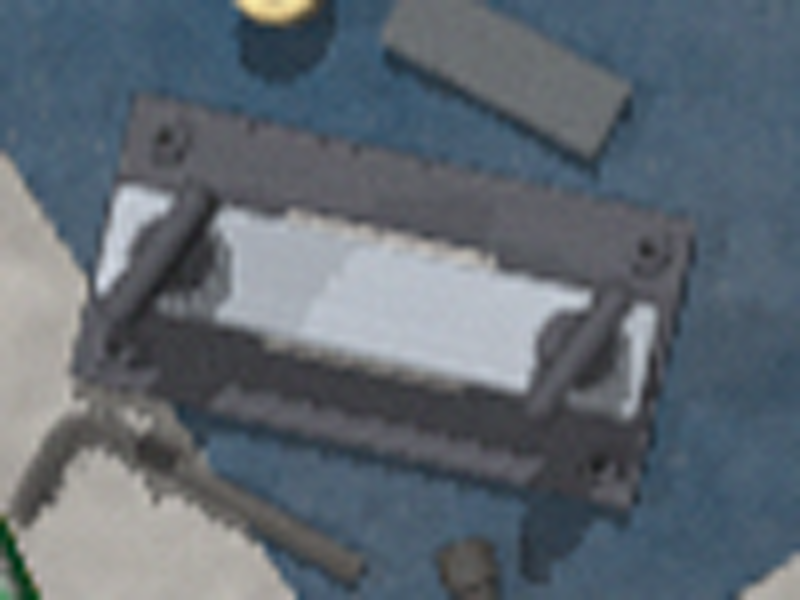

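View pics/sz.png

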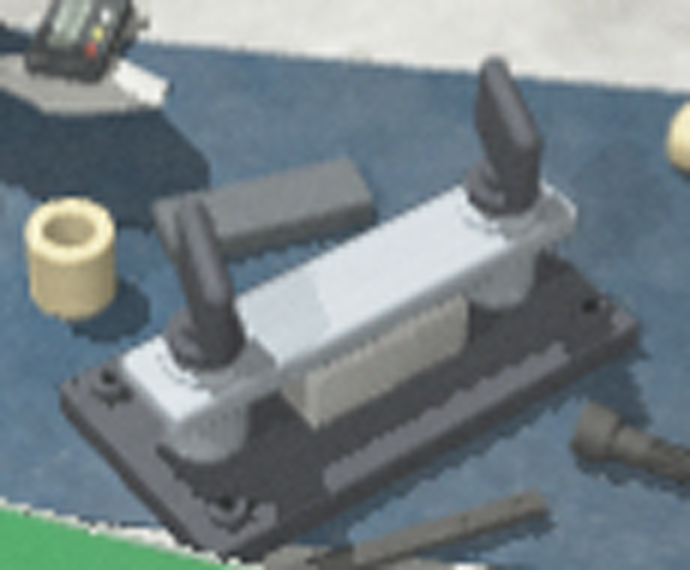

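Run:
```python
from h import *
f=lambda p:(np.array(p)+.5)/8-.5+[195,180]
B=onz("top",f([(140,97),(693,215),(630,510),(75,380)]),14)
print("base",B.round(1),B.mean(0),np.linalg.norm(np.diff(B[[0,1,2,3,0]],axis=0),axis=1))
S=onz("top",f([(122,183),(660,305),(635,418),(95,300)]),48)
print("strap",S.round(1),S.mean(0),np.linalg.norm(np.diff(S[[0,1,2,3,0]],axis=0),axis=1))
yv=(B[0]+B[3]-B[1]-B[2]); yaw=np.arctan2(-yv[0],yv[1]); print("yaw base",yaw)
yv=(S[0]+S[3]-S[1]-S[2]); print("yaw strap",np.arctan2(-yv[0],yv[1]))
for n in("top","scene"):
    z=np.load(f"{n}0.npz"); C=cloud(n,z['d']).reshape(-1,3); col=z['p'].reshape(-1,3)
    for k,y0 in(("a",231),("b",113)):
        c=np.array([470 if k=="a" else 447,y0])
        m=(np.linalg.norm(C[:,:2]-c,axis=1)<40)&(C[:,2]>84)&(C[:,2]<105)
        Q=C[m]; r=cv2.minAreaRect(Q[:,:2].astype(np.float32)); l=cv2.fitLine(Q[:,:2].astype(np.float32),cv2.DIST_L2,0,.01,.01).ravel()
        print(n,k,m.sum(),"mean",Q.mean(0).round(1),"rect",r,"dir",np.degrees(np.arctan2(l[1],l[0])))
# bar tops from pixels in top view at ~z 95
a=onz("top",f([(205,190),(108,320)]),95); b=onz("top",f([(617,290),(540,408)]),95)
for q in(a,b): d=q[0]-q[1]; print(q.round(1),q.mean(0),np.linalg.norm(d),np.degrees(np.arctan2(d[1],d[0])))
```

```text
base [[516.9 245.6  14. ]
 [482.9  77.1  14. ]
 [393.7  95.3  14. ]
 [430.6 264.1  14. ]] [456.03515598 170.55798548  14.        ] [171.89542752  90.97576417 172.74931936  88.29207311]
strap [[489.9 245.8  48. ]
 [456.2  88.3  48. ]
 [423.4  95.2  48. ]
 [455.6 253.2  48. ]] [456.27217825 170.6365515   48.        ] [161.16004342  33.57220386 161.2833227   35.11330227]
yaw base -0.20714652508194417
yaw strap -0.20596834792758023
top a 92 mean [469.3 229.7  93.7] rect ((469.4967346191406, 230.33294677734375), (10.430144309997559, 42.74125289916992), 54.35419464111328) dir -35.820023
top b 91 mean [444.8 112.5  93.7] rect ((444.8255920410156, 112.18096160888672), (10.009050369262695, 44.55405807495117), 54.33087921142578) dir -35.7725
scene a 129 mean [467.6 235.3  93.8] rect ((469.1695861816406, 233.1635284423828), (10.089780807495117, 46.07193374633789), 56.001888275146484) dir -33.526237
scene b 119 mean [441.6 119.1  93.4] rect ((444.09808349609375, 116.00335693359375), (10.03814697265625, 45.59642791748047), 54.52191925048828) dir -35.153942
[[487.3 216.   95. ]
 [451.  242.4  95. ]] [469.12551246 229.21563082  95.        ] 44.85330265300626 -36.05932452400956
[[461.  102.   95. ]
 [428.4 122.8  95. ]] [444.72819262 112.40628724  95.        ] 38.690291641223816 -32.55221024144813
```

```bash
cat >> h.py <<'E'
def pose():
    s=manip.sense(); return s,np.array(s['ee_pos']),R.from_euler('xyz',s['eef_rot'])
def move_to(p,jawdeg,s=None):
    s,p0,r0=pose()
    out=[]
    for a in(jawdeg,jawdeg+180):
        a=np.radians(a); x=np.array([0,0,-1.]); z=np.array([np.cos(a),np.sin(a),0]); y=np.cross(z,x)
        r=R.from_matrix(np.c_[x,y,z]); out.append(np.degrees((r0.inv()*r).as_rotvec()).round(1))
    return r0.inv().apply(np.array(p)-p0).round(1),out
E
python3 - <<'E'
from h import *
s,p,r=pose(); M=r.as_matrix(); print(M.round(3)); print("jaw",np.degrees(np.arctan2(M[1,2],M[0,2])),s['joint_positions'][5])
print(move_to([469,231,200],54.2))
p0=p[:2];p1=np.array([469,231.])
for n in("top","scene"):
    C=cloud(n,np.load(f"{n}0.npz")['d']); d=np.load(f"{n}0.npz")['d']; Q=C[(d>0)&(C[...,2]>90)&(C[...,2]<800)]
    t=((Q[:,:2]-p0)@(p1-p0))/((p1-p0)@(p1-p0)); dist=(Q[:,:2]-p0)@np.array([(p1-p0)[1],-(p1-p0)[0]])/np.linalg.norm(p1-p0)
    for i in np.arange(0,1.25,.125):
        m=(t>i)&(t<i+.125)&(abs(dist)<160)
        if m.any(): print(n,i,m.sum(),"zmax",Q[m][:,2].max().round(),"dist range",dist[m].min().round(),dist[m].max().round(), Q[m][:,:2].mean(0).round())
C=cloud("top",np.load("top0.npz")['d']); m=(C[...,2]>150)&(C[...,0]>300)&(C[...,0]<640)&(C[...,1]>-350)&(C[...,1]<350)
Q=C[m]; 
import collections
g=collections.defaultdict(list)
for q in Q: g[(int(q[0]//50*50),int(q[1]//50*50))].append(q[2])
print({k:(len(v),round(max(v))) for k,v in sorted(g.items())})
E
```

```text
[[-0.     0.924  0.382]
 [ 0.001  0.382 -0.924]
 [-1.     0.    -0.001]]
jaw -67.5514111158061 -0.06661153531182842
(array([  42.4,  521.7, -584.2]), [array([-1.218e+02, -0.000e+00, -1.000e-01]), array([58.2, -0.1,  0. ])])
top 0.0 254 zmax 132.0 dist range -156.0 -118.0 [ 102. -393.]
top 0.125 645 zmax 177.0 dist range -160.0 -110.0 [ 130. -332.]
top 0.375 1171 zmax 391.0 dist range -43.0 160.0 [ 423. -198.]
top 0.5 4718 zmax 462.0 dist range -143.0 160.0 [ 392. -108.]
top 0.625 1155 zmax 418.0 dist range -160.0 -138.0 [235.  17.]
top 0.75 89 zmax 97.0 dist range -6.0 38.0 [444. 113.]
top 0.875 51 zmax 97.0 dist range -18.0 21.0 [474. 225.]
top 1.0 35 zmax 97.0 dist range -20.0 13.0 [463. 237.]
scene 0.375 1032 zmax 382.0 dist range -44.0 160.0 [ 398. -194.]
scene 0.5 2804 zmax 471.0 dist range -139.0 160.0 [ 432. -123.]
scene 0.625 371 zmax 478.0 dist range -160.0 -136.0 [236.  18.]
scene 0.75 93 zmax 99.0 dist range -7.0 36.0 [443. 118.]
scene 0.875 27 zmax 98.0 dist range -5.0 21.0 [478. 225.]
scene 1.0 80 zmax 99.0 dist range -23.0 19.0 [465. 238.]
{(300, -200): (4, 153), (300, -150): (58, 186), (350, -150): (16, 248), (400, -250): (161, 355), (400, -200): (408, 369), (400, -150): (1075, 360), (400, -100): (100, 281), (450, -300): (177, 382), (450, -250): (708, 398), (450, -200): (1482, 393), (450, -150): (582, 363), (450, 100): (3575, 909), (500, -350): (115, 306), (500, -300): (294, 382), (500, -250): (954, 400), (500, -200): (791, 388), (500, -150): (39, 306), (550, -350): (47, 316), (550, -300): (472, 365), (550, -250): (390, 367), (550, -200): (826, 275), (550, -150): (645, 269), (600, -350): (145, 301), (600, -300): (113, 320), (600, -250): (41, 264), (600, -200): (447, 274), (600, -150): (430, 270)}
```

Request:
drive_tool(
  plan=[
    [0.0, [-140, 0, 0], [0, 0, 0]],
    [0.0, [-280, 0, 0], [0, 0, 0]],
    [0.0, [-280, 0, 0], [0, 0, 0]],
    [0.0, [-280, 0, 0], [0, 0, 0]],
    [0.0, [-280, 0, 0], [0, 0, 0]],
    [0.0, [-280, 0, 0], [0, 0, 0]],
    [0.0, [-280, 0, 0], [0, 0, 0]],
    [0.0, [-280, 0, 0], [0, 0, 0]],
    [0.0, [-280, 0, 0], [0, 0, 0]],
    [0.0, [-280, 0, 0], [0, 0, 0]],
  ],
)

```text
clock: 0.93
ee_pos: [210.1, -508.5, 521.0]
eef_rot: [3.078, 1.569, 1.898]
ft_force: [-0.5, 0.3, -1.0]
gripper_width: 42.8
```

Run:
```python
from h import *
s,p,r=pose(); print(s['clock'],p,s['joint_positions'].round(3),s['gripper_width'],s['ft_force'],s['moment'])
C=cloud("top",np.load("top0.npz")['d']); m=(C[...,2]<700)&(C[...,0]>300)&(C[...,0]<900)&(C[...,1]>-600)&(C[...,1]<-50)
print(C[m][:,2].max())
print(move_to([469,231,520],54.2), move_to([360,-100,520],54.2))
```

```text
0.9333 [ 210.06166203 -508.50881554  521.03899973] [-1.246  0.282  0.913 -0.     1.949 -0.067] 42.81084893005286 [-0.47325315  0.31153484 -1.02195724] [0.03942867 0.05576173 0.02413006]
399.6374025887025
(array([   2.2,  521.7, -584.6]), [array([-1.218e+02, -1.000e-01, -1.000e-01]), array([58.2, -0.1,  0. ])]) (array([   1.7,  294.6, -320.3]), [array([-1.218e+02, -1.000e-01, -1.000e-01]), array([58.2, -0.1,  0. ])])
```

Request:
drive_tool(
  plan=[
    [0, [2, 522, -585], [-121.8, 0, 0]],
    [0, [2, 522, -585], [-121.8, 0, 0]],
    [0, [2, 522, -585], [-121.8, 0, 0]],
    [0, [2, 522, -585], [-121.8, 0, 0]],
    [0, [2, 522, -585], [-121.8, 0, 0]],
    [0, [2, 522, -585], [-121.8, 0, 0]],
    [0, [2, 522, -585], [-121.8, 0, 0]],
    [0, [2, 522, -585], [-121.8, 0, 0]],
    [0, [2, 522, -585], [-121.8, 0, 0]],
    [0, [2, 522, -585], [-121.8, 0, 0]],
    [0, [2, 522, -585], [-121.8, 0, 0]],
    [0, [2, 522, -585], [-121.8, 0, 0]],
    [0, [2, 522, -585], [-121.8, 0, 0]],
    [0, [2, 522, -585], [-121.8, 0, 0]],
    [0, [2, 522, -585], [-121.8, 0, 0]],
    [0, [2, 522, -585], [-121.8, 0, 0]],
    [0, [2, 522, -585], [-121.8, 0, 0]],
    [0, [2, 522, -585], [-121.8, 0, 0]],
    [0, [2, 522, -585], [-121.8, 0, 0]],
    [0, [2, 522, -585], [-121.8, 0, 0]],
  ],
)

```text
clock: 2.6
ee_pos: [470.2, 236.3, 516.2]
eef_rot: [2.485, 1.564, -2.847]
ft_force: [0.2, -1.0, -0.1]
gripper_width: 42.5
```

Run:
```python
from h import *
s,p,r=pose(); M=r.as_matrix(); print(s['clock'],p,s['joint_positions'].round(3),s['gripper_width'],s['ft_force'],s['moment'],M.round(3))
print(move_to([469,231,120],54.2))
```

```text
2.6 [470.20058945 236.31377974 516.22008426] [ 3.960e-01  2.190e-01  1.003e+00  1.000e-03  1.927e+00 -5.550e-01] 42.45527924930723 [ 0.23694553 -0.98254934 -0.12085221] [ 0.03005319 -0.01177399 -0.02053965] [[-0.006 -0.814  0.581]
 [-0.002  0.581  0.814]
 [-1.     0.004 -0.005]]
(array([396.2,  -3.7,  -2.9]), [array([ 0.3, -0.3, -0.2]), array([-179.7,    0.4,   -0.5])])
```

Request:
drive_tool(
  plan=[
    [0, [400, 0, 0], [0, 0, 0]],
    [0, [400, 0, 0], [0, 0, 0]],
    [0, [400, 0, 0], [0, 0, 0]],
    [0, [400, 0, 0], [0, 0, 0]],
    [0, [400, 0, 0], [0, 0, 0]],
    [0, [400, 0, 0], [0, 0, 0]],
    [0, [400, 0, 0], [0, 0, 0]],
    [0, [400, 0, 0], [0, 0, 0]],
    [0, [400, 0, 0], [0, 0, 0]],
    [0, [400, 0, 0], [0, 0, 0]],
    [0, [400, 0, 0], [0, 0, 0]],
    [0, [400, 0, 0], [0, 0, 0]],
    [0, [400, 0, 0], [0, 0, 0]],
    [0, [400, 0, 0], [0, 0, 0]],
  ],
)

```text
clock: 3.77
ee_pos: [469.8, 231.9, 122.3]
eef_rot: [-0.557, 1.568, 0.39]
ft_force: [-0.2, 0.4, 0.5]
gripper_width: 43.1
```

Run:
```python
from h import *
p_,d=manip.snapshot("scene"); cv2.imwrite("pics/s1.png",cv2.resize(p_[130:270,180:340,::-1],None,fx=5,fy=5,interpolation=cv2.INTER_CUBIC)[:600])
s,p,r=pose(); M=r.as_matrix(); print(s['clock'],p,s['joint_positions'].round(3),s['gripper_width'],s['ft_force'],s['moment'],M.round(3))
print(move_to([469,231,78],54.2))
```

```text
3.8167 [469.76275777 231.92081908 122.18822332] [ 0.389  0.375  1.722 -0.     1.042 -0.558] 42.450596415878515 [-0.89572811 -0.60468257 -0.15010348] [0.06079732 0.06038684 0.05926281] [[ 0.003 -0.812  0.584]
 [ 0.001  0.584  0.812]
 [-1.    -0.002  0.003]]
(array([44.2,  0.2, -1.3]), [array([0. , 0.1, 0.1]), array([-1.8e+02, -1.0e-01,  2.0e-01])])
```

View pics/s1.png

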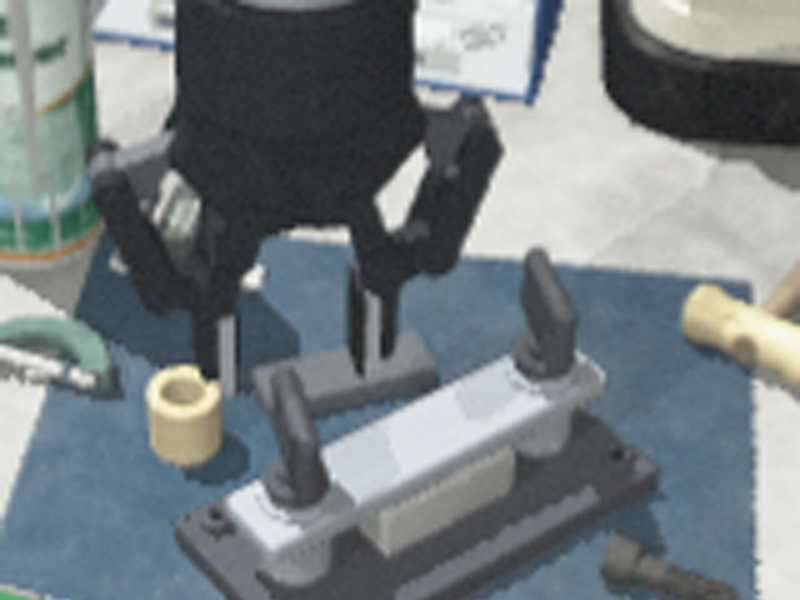

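Request:
drive_tool(
  plan=[
    [0, [22, 0, -1], [0, 0, 0]],
    [0, [43, 0, -1], [0, 0, 0]],
    [0, [43, 0, -1], [0, 0, 0]],
    [0, [43, 0, -1], [0, 0, 0]],
    [-0.5, [43, 0, -1], [0, 0, 0]],
    [-0.5, [43, 0, -1], [0, 0, 0]],
    [-0.5, [43, 0, -1], [0, 0, 0]],
    [-0.5, [43, 0, -1], [0, 0, 0]],
  ],
)

```text
clock: 4.48
ee_pos: [468.8, 231.0, 78.1]
eef_rot: [-0.556, 1.57, 0.391]
ft_force: [0.9, 0.6, -0.2]
gripper_width: 21.7
```

```bash
cat >> h.py <<'E'
def st():
    s,p,r=pose(); M=r.as_matrix(); print("t",s['clock'],"p",p.round(2),"jaw %.2f"%np.degrees(np.arctan2(M[1,2],M[0,2])),"w %.1f"%s['gripper_width'],"F tool",r.inv().apply(s['ft_force']).round(2),"Mtool",r.inv().apply(s['moment']).round(3))
E
python3 -c "
from h import *
st()
p_,d=manip.snapshot('scene'); cv2.imwrite('pics/s2.png',cv2.resize(p_[150:270,200:340,::-1],None,fx=5,fy=5,interpolation=cv2.INTER_CUBIC))
st()"
```

```text
t 4.4833 p [468.8  231.02  78.11] jaw 54.25 w 21.7 F tool [ 0.21 -0.42  1.02] Mtool [-0.037 -0.008 -0.001]
t 4.5333 p [468.71 230.97  77.91] jaw 54.25 w 21.6 F tool [-0.32  0.86  0.46] Mtool [-0.015  0.005 -0.013]
```

View pics/s2.png

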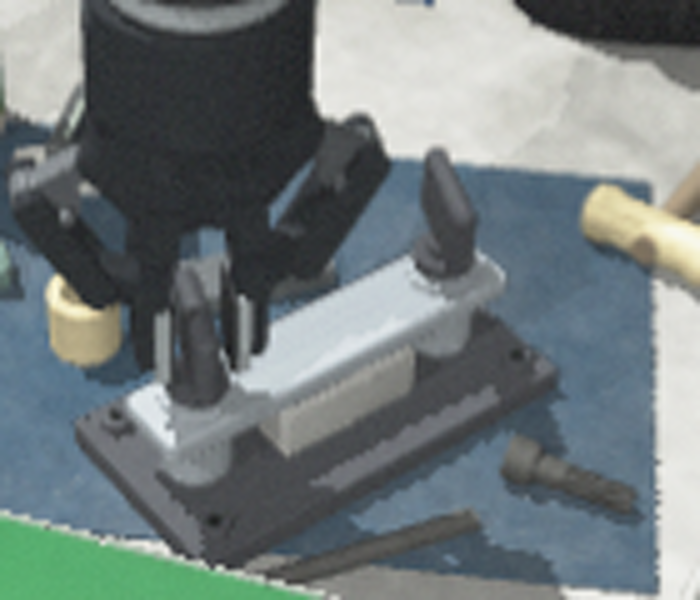

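Request:
drive_tool(
  plan=[
    [-0.7, [0, 0, 0], [0, 0, 0]],
    [-1, [0, 0, 0], [0, 0, 0]],
    [-1, [0, 0, 0], [0, 0, 0]],
    [-1, [0, 0, 0], [0, 0, 0]],
    [-1, [0, 0, 0], [0, 0, 0]],
    [-1, [0, 0, 0], [0, 0, 0]],
  ],
)

```text
clock: 5.03
ee_pos: [468.8, 231.1, 77.6]
eef_rot: [-0.421, 1.57, 0.526]
ft_force: [2.1, 4.1, 4.0]
gripper_width: 9.2
```

```bash
python3 -c "
from h import *
st()"
```

```text
t 5.0333 p [468.83 231.15  77.64] jaw 54.25 w 9.2 F tool [-4.04  0.67  4.55] Mtool [ 0.01  -0.933  0.116]
```

Request:
drive_tool(
  plan=[
    [-1, [0.1, 0, 0], [2, 0, 0]],
    [-1, [0.1, 0, 0], [4, 0, 0]],
    [-1, [0.2, 0, 0], [6, 0, 0]],
    [-1, [0.3, 0, 0], [8, 0, 0]],
    [-1, [0.3, 0, 0], [8, 0, 0]],
  ],
)

```text
clock: 5.45
ee_pos: [468.9, 231.2, 77.3]
eef_rot: [-0.245, 1.569, 0.559]
ft_force: [2.8, 4.4, 4.2]
gripper_width: 9.1
```

```bash
python3 -c "
from h import *
st()"
```

```text
t 5.45 p [468.89 231.19  77.35] jaw 46.12 w 9.1 F tool [-4.21  1.02  5.11] Mtool [ 0.057 -1.026  0.292]
```

Request:
drive_tool(
  plan=[
    [-1, [0.1, 0, 0], [2, 0, 0]],
    [-1, [0.1, 0, 0], [4, 0, 0]],
    [-1, [0.2, 0, 0], [6, 0, 0]],
    [-1, [0.3, 0, 0], [8, 0, 0]],
    [-1, [0.3, 0, 0], [8, 0, 0]],
  ],
)

```text
clock: 5.87
ee_pos: [469.0, 231.3, 77.1]
eef_rot: [-0.104, 1.569, 0.561]
ft_force: [3.4, 5.4, 4.1]
gripper_width: 8.9
```

```bash
python3 -c "
from h import *
st()"
```

```text
t 5.8667 p [468.96 231.27  77.09] jaw 38.12 w 8.9 F tool [-4.08  2.2   6.01] Mtool [ 0.108 -1.026  0.459]
```

Request:
drive_tool(
  plan=[
    [-1, [0, 0.3, 1], [0, 0, 0]],
    [-1, [0, 0.3, 1], [0, 0, 0]],
    [-1, [0, 0.3, 1], [0, 0, 0]],
  ],
)

```text
clock: 6.12
ee_pos: [469.2, 231.7, 77.0]
eef_rot: [-1.565, 1.571, -0.898]
ft_force: [0.7, 1.9, 7.3]
gripper_width: 8.9
```

```bash
python3 -c "
from h import *
st()
p_,d=manip.snapshot('scene'); cv2.imwrite('pics/s3.png',cv2.resize(p_[150:270,200:340,::-1],None,fx=5,fy=5,interpolation=cv2.INTER_CUBIC))
st()
p_,d=manip.snapshot('top');cv2.imwrite('pics/t3.png',cv2.resize(p_[150:270,180:300,::-1],None,fx=5,fy=5,interpolation=cv2.INTER_CUBIC))
st()"
```

```text
t 6.1167 p [469.19 231.65  76.97] jaw 38.25 w 8.9 F tool [-7.32  1.09  1.69] Mtool [ 0.109 -0.171  0.153]
t 6.1667 p [469.21 231.64  76.99] jaw 38.25 w 9.0 F tool [-6.63  0.66  1.91] Mtool [ 0.114 -0.274  0.101]
t 6.2167 p [469.21 231.62  76.99] jaw 38.25 w 8.9 F tool [-6.18  0.45  1.43] Mtool [ 0.087 -0.177  0.105]
```

View pics/s3.png

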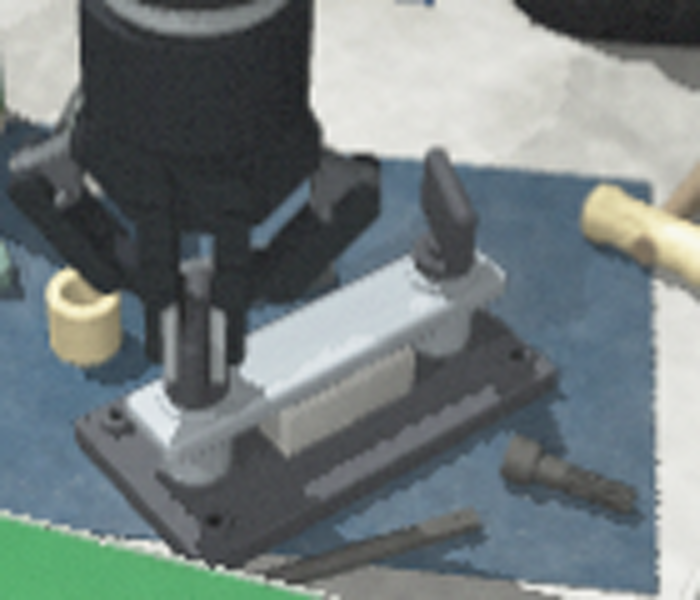

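Request:
drive_tool(
  plan=[
    [-1, [0, 0, 0], [2, 0, 0]],
    [-1, [0.1, 0, 0], [4, 0, 0]],
    [-1, [0.1, 0, 0], [6, 0, 0]],
    [-1, [0.1, 0, 0], [6, 0, 0]],
  ],
)

```text
clock: 6.55
ee_pos: [469.2, 231.7, 76.8]
eef_rot: [-0.928, 1.57, -0.367]
ft_force: [0.6, 2.4, 5.2]
gripper_width: 9.0
```

```bash
python3 -c "
from h import *
st();print(manip.sense()['joint_torque'].round(3))
manip.snapshot('top')
st();print(manip.sense()['joint_torque'].round(3))
"
```

```text
t 6.55 p [469.22 231.68  76.81] jaw 32.13 w 9.0 F tool [-5.18  1.66  1.8 ] Mtool [ 0.04  -0.354  0.198]
[ -0.523 -52.364 -26.296  -0.281   0.455   0.728]
t 6.6 p [469.22 231.65  76.79] jaw 32.22 w 8.8 F tool [-5.75  1.12  2.62] Mtool [ 0.111 -0.325  0.207]
[ -0.495 -52.302 -26.272  -0.29    0.442   0.313]
```

```bash
cat >> h.py <<'E'
def avg(n=4):
    m=[];t=[]
    for i in range(n):
        manip.snapshot('top'); s,p,r=pose(); m.append(r.inv().apply(s['moment'])[0]); t.append(s['joint_torque'][5])
    st(); print("Mx",np.round(m,3),np.mean(m).round(3),"j6",np.round(t,3))
E
python3 -c "
from h import *
avg()"
```

```text
t 6.8 p [469.22 231.68  76.81] jaw 32.25 w 9.2 F tool [-5.32  0.92  2.01] Mtool [ 0.137 -0.359  0.2  ]
Mx [0.091 0.018 0.096 0.137] 0.086 j6 [ 0.047 -0.034 -0.054 -0.058]
```

Request:
drive_tool(
  plan=[
    [-1, [0, 0, 0], [2, 0, 0]],
    [-1, [0.1, 0, 0], [4, 0, 0]],
    [-1, [0.1, 0, 0.2], [6, 0, 0]],
    [-1, [0.2, 0, 0.2], [8, 0, 0]],
    [-1, [0.2, 0, 0.2], [8, 0, 0]],
  ],
)

```text
clock: 7.22
ee_pos: [469.4, 231.8, 76.5]
eef_rot: [-1.097, 1.571, -0.675]
ft_force: [-0.2, 1.7, 4.6]
gripper_width: 8.9
```

```bash
python3 -c "
from h import *
st();avg()"
```

```text
t 7.2167 p [469.35 231.77  76.54] jaw 24.15 w 8.9 F tool [-4.59  1.66  0.51] Mtool [ 0.082 -0.318  0.196]
t 7.4167 p [469.34 231.77  76.52] jaw 24.29 w 9.0 F tool [-5.18  0.41  2.01] Mtool [ 0.049 -0.302  0.214]
Mx [0.039 0.069 0.018 0.049] 0.044 j6 [ 0.368  0.074 -0.026 -0.052]
```

Request:
drive_tool(
  plan=[
    [-1, [0, 0, 0], [2, 0, 0]],
    [-1, [0.1, 0, 0], [4, 0, 0]],
    [-1, [0.1, 0, 0], [6, 0, 0]],
    [-1, [0.2, 0, 0], [8, 0, 0]],
    [-1, [0.2, 0, 0], [8, 0, 0]],
  ],
)

```text
clock: 7.83
ee_pos: [469.4, 231.8, 76.3]
eef_rot: [-0.406, 1.57, -0.123]
ft_force: [2.6, 2.9, 4.0]
gripper_width: 9.4
```

```bash
python3 -c "
from h import *
st();avg()"
```

```text
t 7.8333 p [469.4  231.81  76.27] jaw 16.20 w 9.4 F tool [-3.98  2.02  3.34] Mtool [ 0.065 -0.481  0.248]
t 8.0333 p [469.38 231.84  76.27] jaw 16.32 w 9.2 F tool [-4.72  1.4   2.58] Mtool [ 0.055 -0.55   0.15 ]
Mx [0.06  0.074 0.071 0.055] 0.065 j6 [ 0.438  0.12  -0.014 -0.052]
```

Request:
drive_tool(
  plan=[
    [-1, [0.1, 0, 0], [3, 0, 0]],
    [-1, [0.2, 0, 0.2], [6, 0, 0]],
    [-1, [0.3, 0, 0.2], [9, 0, 0]],
    [-1, [0.4, 0, 0.3], [12, 0, 0]],
    [-1, [0.4, 0, 0.3], [12, 0, 0]],
  ],
)

```text
clock: 8.45
ee_pos: [469.6, 231.9, 75.9]
eef_rot: [-0.002, 1.571, 0.07]
ft_force: [3.0, 1.4, 4.1]
gripper_width: 9.3
```

```bash
python3 -c "
from h import *
st();avg(3)"
```

```text
t 8.45 p [469.63 231.9   75.85] jaw 4.16 w 9.3 F tool [-4.14  1.18  3.07] Mtool [ 0.069 -0.418  0.232]
t 8.6 p [469.6  231.92  75.85] jaw 4.37 w 9.2 F tool [-4.78  1.66  3.43] Mtool [ 0.049 -0.454  0.261]
Mx [0.021 0.056 0.049] 0.042 j6 [0.693 0.213 0.009]
```

Request:
drive_tool(
  plan=[
    [-1, [0.1, 0, 0.3], [3, 0, 0]],
    [-1, [0.2, 0, 0.3], [6, 0, 0]],
    [-1, [0.3, 0, 0.3], [9, 0, 0]],
    [-1, [0.4, 0, 0.3], [12, 0, 0]],
    [-1, [0.5, 0, 0.3], [14, 0, 0]],
    [-1, [0.5, 0, 0.3], [15, 0, 0]],
    [-1, [0.5, 0, 0.3], [15, 0, 0]],
  ],
)

```text
clock: 9.18
ee_pos: [469.9, 231.9, 75.3]
eef_rot: [-0.323, 1.571, -0.51]
ft_force: [2.9, 1.4, 4.7]
gripper_width: 9.2
```

```bash
python3 -c "
from h import *
st();avg(3)
p_,d=manip.snapshot('top');cv2.imwrite('pics/t4.png',cv2.resize(p_[150:270,180:300,::-1],None,fx=5,fy=5,interpolation=cv2.INTER_CUBIC))"
```

```text
t 9.1833 p [469.89 231.91  75.31] jaw -10.71 w 9.2 F tool [-4.71  1.88  2.58] Mtool [ 0.04  -0.377  0.376]
t 9.3333 p [469.9  231.92  75.34] jaw -10.67 w 8.8 F tool [-5.48  0.7   3.37] Mtool [ 0.107 -0.457  0.342]
Mx [0.098 0.048 0.107] 0.084 j6 [ 0.207  0.019 -0.046]
```

View pics/t4.png

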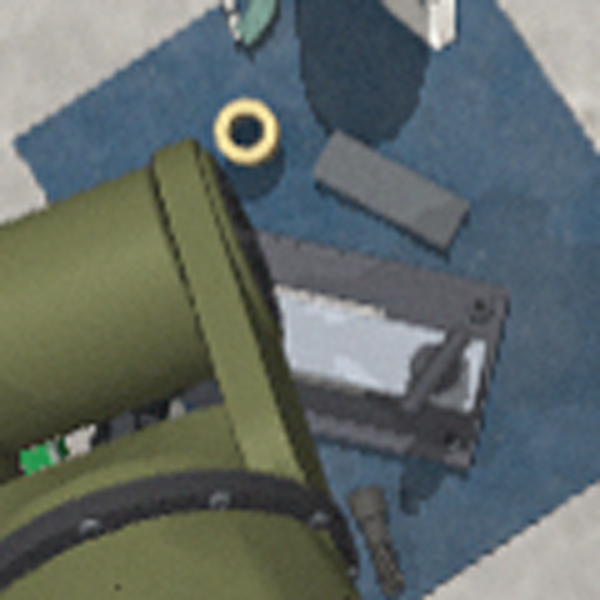

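Request:
drive_tool(
  plan=[
    [-0.6, [0, 0, 0], [0, 0, 0]],
    [0, [0, 0, 0], [0, 0, 0]],
    [0, [0, 0, 0], [0, 0, 0]],
    [0, [0, 0, 0], [0, 0, 0]],
    [0, [0, 0, 0], [0, 0, 0]],
    [0, [-20, 0, 0], [0, 0, 0]],
    [0, [-55, 0, 0], [0, 0, 0]],
    [0, [-55, 0, 0], [0, 0, 0]],
    [0, [-55, 0, 0], [0, 0, 0]],
  ],
)

```text
clock: 10.13
ee_pos: [470.5, 232.2, 131.8]
eef_rot: [0.569, 1.568, 0.382]
ft_force: [-0.8, 0.1, -0.9]
gripper_width: 42.8
```

```bash
python3 -c "
from h import *
st()
p_,d=manip.snapshot('scene'); cv2.imwrite('pics/s5.png',cv2.resize(p_[130:270,180:340,::-1],None,fx=5,fy=5,interpolation=cv2.INTER_CUBIC)[:600])
st();print(move_to([445.4,114.5,130],54.4))"
```

```text
t 10.1333 p [470.48 232.22 131.77] jaw -10.74 w 42.8 F tool [ 0.86 -0.05 -0.79] Mtool [ 0.059  0.016 -0.031]
t 10.1833 p [469.86 231.93 130.41] jaw -10.75 w 42.3 F tool [ 0.   -0.35  0.17] Mtool [ 0.028  0.055 -0.042]
(array([   0.4, -119.9,   -2.1]), [array([-65.1,   0. ,   0. ]), array([114.9,   0. ,  -0. ])])
```

View pics/s5.png

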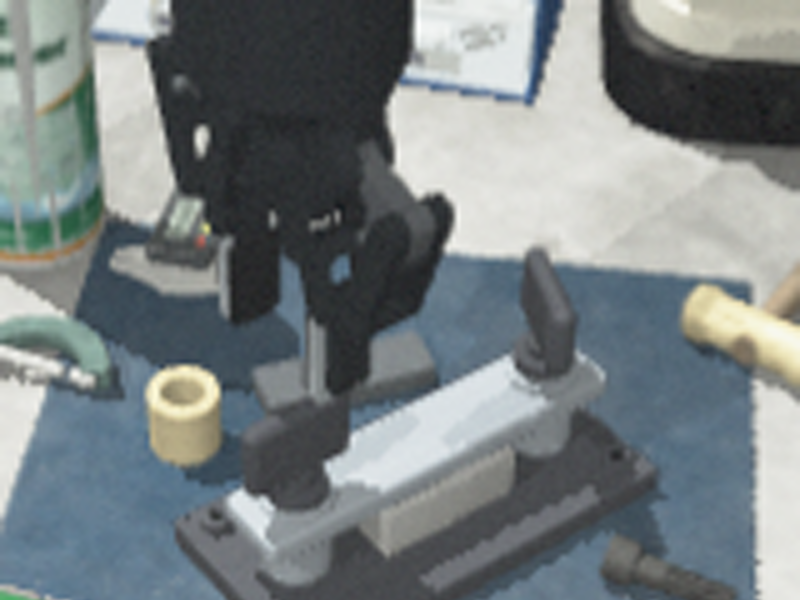

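Request:
drive_tool(
  plan=[
    [0, [0, -120, -2], [-65, 0, 0]],
    [0, [0, -120, -2], [-65, 0, 0]],
    [0, [0, -120, -2], [-65, 0, 0]],
    [0, [0, -120, -2], [-65, 0, 0]],
    [0, [0, -120, -2], [-65, 0, 0]],
    [0, [0, -120, -2], [-65, 0, 0]],
    [0, [0, -120, -2], [-65, 0, 0]],
    [0, [0, -120, -2], [-65, 0, 0]],
    [0, [0, -120, -2], [-65, 0, 0]],
    [0, [0, -120, -2], [-65, 0, 0]],
    [0, [0, -120, -2], [-65, 0, 0]],
    [0, [0, -120, -2], [-65, 0, 0]],
    [0, [0, -120, -2], [-65, 0, 0]],
  ],
)

```text
clock: 11.27
ee_pos: [445.2, 114.4, 129.7]
eef_rot: [2.351, 1.57, -2.988]
ft_force: [0.1, 0.8, 0.6]
gripper_width: 42.9
```

```bash
python3 -c "
from h import *
st()
p_,d=manip.snapshot('scene'); cv2.imwrite('pics/s6.png',cv2.resize(p_[130:270,180:340,::-1],None,fx=5,fy=5,interpolation=cv2.INTER_CUBIC)[:600])
C=cloud('scene',d).reshape(-1,3); m=(np.linalg.norm(C[:,:2]-[470,232],axis=1)<40)&(C[:,2]>82)&(C[:,2]<97);Q=C[m]
print('a',m.sum(),Q[:,2].max(),cv2.minAreaRect(Q[:,:2].astype(np.float32)))
st();print(move_to([445.4,114.5,79],54.4),manip.sense()['joint_positions'].round(2))"
```

```text
t 11.2667 p [445.23 114.36 129.73] jaw 54.13 w 42.9 F tool [-0.55  0.36  0.73] Mtool [-0.068  0.018  0.021]
a 181 96.26735692397187 ((469.317626953125, 233.5340576171875), (44.33293151855469, 10.753457069396973), 77.86515045166016)
t 11.3167 p [445.31 114.38 129.88] jaw 54.16 w 43.0 F tool [-1.18  0.63 -0.4 ] Mtool [-0.036 -0.011  0.015]
(array([50.9, -0. ,  0.2]), [array([-0.2, -0. , -0. ]), array([179.8,  -0. ,   0. ])]) [ 0.17  0.24  1.89 -0.    1.02 -0.77]
```

View pics/s6.png

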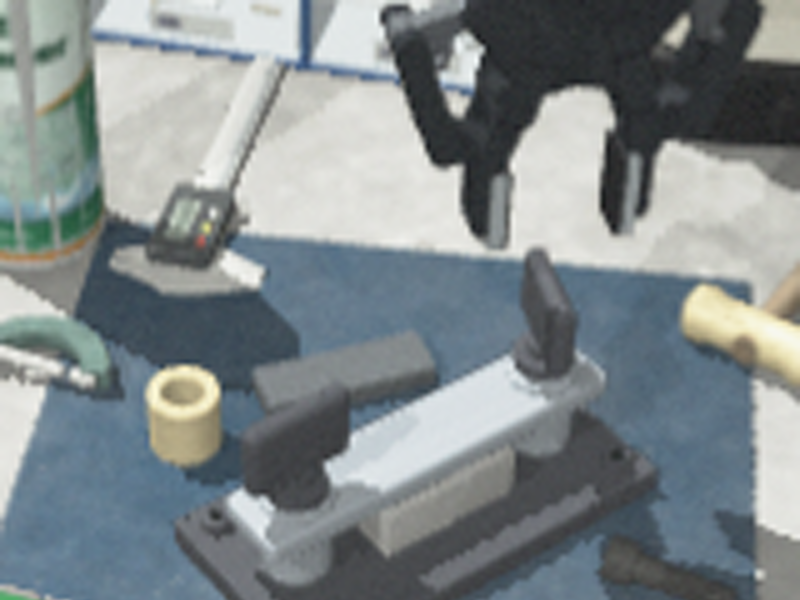

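Request:
drive_tool(
  plan=[
    [0, [25, 0, 0], [0, 0, 0]],
    [0, [51, 0, 0], [0, 0, 0]],
    [0, [51, 0, 0], [0, 0, 0]],
    [0, [51, 0, 0], [0, 0, 0]],
    [-0.5, [51, 0, 0], [0, 0, 0]],
    [-0.5, [51, 0, 0], [0, 0, 0]],
    [-0.7, [51, 0, 0], [0, 0, 0]],
    [-1, [51, 0, 0], [0, 0, 0]],
    [-1, [51, 0, 0], [0, 0, 0]],
    [-1, [51, 0, 0], [0, 0, 0]],
    [-1, [51, 0, 0], [0, 0, 0]],
    [-1, [51, 0, 0], [0, 0, 0]],
  ],
)

```text
clock: 12.32
ee_pos: [445.6, 113.9, 80.4]
eef_rot: [-2.011, 1.57, -1.064]
ft_force: [-4.6, -7.1, 10.5]
gripper_width: 8.9
```

```bash
python3 -c "
from h import *
st();avg()"
```

```text
t 12.3167 p [445.63 113.9   80.39] jaw 54.24 w 8.9 F tool [-10.54  -0.45  -8.43] Mtool [ 0.076  1.572 -0.006]
t 12.5167 p [445.62 113.9   80.39] jaw 54.24 w 9.1 F tool [-10.64  -0.45  -8.54] Mtool [ 0.02   1.627 -0.   ]
Mx [0.043 0.034 0.117 0.02 ] 0.054 j6 [-0.057 -0.057 -0.057 -0.057]
```

Request:
drive_tool(
  plan=[
    [-1, [-1, 0, -1], [0, 0, 0]],
    [-1, [-1.5, 0, -1.8], [0, 0, 0]],
    [-1, [-1.5, 0, -1.8], [0, 0, 0]],
    [-1, [-1.5, 0, -1.8], [0, 0, 0]],
  ],
)

```text
clock: 12.85
ee_pos: [444.8, 113.1, 80.9]
eef_rot: [-0.57, 1.569, 0.377]
ft_force: [4.6, 1.4, -7.6]
gripper_width: 8.9
```

```bash
python3 -c "
from h import *
st();avg()"
```

```text
t 12.85 p [444.83 113.12  80.94] jaw 54.24 w 8.9 F tool [ 7.65 -2.95  3.8 ] Mtool [ 0.068 -0.825 -0.504]
t 13.05 p [444.76 113.1   80.91] jaw 54.25 w 9.2 F tool [ 7.55 -3.11  4.7 ] Mtool [ 0.023 -0.931 -0.604]
Mx [0.034 0.053 0.035 0.023] 0.036 j6 [-0.041 -0.041 -0.04  -0.041]
```

Request:
drive_tool(
  plan=[
    [-1, [0.7, -0.3, 0.6], [2, 0, 0]],
    [-1, [0.7, -0.3, 0.6], [4, 0, 0]],
    [-1, [0.8, -0.3, 0.6], [6, 0, 0]],
    [-1, [0.8, -0.3, 0.6], [6, 0, 0]],
  ],
)

```text
clock: 13.38
ee_pos: [445.2, 113.2, 80.4]
eef_rot: [-1.05, 1.57, -0.21]
ft_force: [-0.4, -1.6, 2.1]
gripper_width: 9.0
```

```bash
python3 -c "
from h import *
st();avg()"
```

```text
t 13.3833 p [445.19 113.25  80.44] jaw 48.16 w 9.0 F tool [-2.07 -0.78 -1.45] Mtool [ 0.088 -0.042 -0.167]
t 13.5833 p [445.2  113.26  80.33] jaw 48.30 w 9.1 F tool [-4.78 -0.2  -1.97] Mtool [ 0.059  0.155 -0.1  ]
Mx [0.035 0.039 0.007 0.059] 0.035 j6 [ 0.445  0.129 -0.007 -0.05 ]
```

Request:
drive_tool(
  plan=[
    [-1, [0, 0, 0], [2, 0, 0]],
    [-1, [0.1, 0, 0], [4, 0, 0]],
    [-1, [0.1, 0, 0], [6, 0, 0]],
    [-1, [0.1, 0, 0], [6, 0, 0]],
  ],
)

```text
clock: 13.92
ee_pos: [445.1, 113.2, 80.1]
eef_rot: [-1.114, 1.57, -0.378]
ft_force: [-0.2, -1.4, 5.4]
gripper_width: 8.9
```

```bash
python3 -c "
from h import *
st();avg()"
```

```text
t 13.9167 p [445.14 113.21  80.13] jaw 42.20 w 8.9 F tool [-5.43 -0.91 -1.04] Mtool [ 0.054  0.186 -0.197]
t 14.1167 p [445.17 113.24  80.14] jaw 42.35 w 8.9 F tool [-4.85 -1.11 -2.16] Mtool [ 0.053  0.211 -0.181]
Mx [-0.003  0.061  0.063  0.053] 0.043 j6 [ 0.395  0.074 -0.027 -0.053]
```

Request:
drive_tool(
  plan=[
    [-1, [0, 0, 0], [2, 0, 0]],
    [-1, [0, 0, 0], [4, 0, 0]],
    [-1, [0, 0, 0], [6, 0, 0]],
    [-1, [0, 0, 0], [6, 0, 0]],
  ],
)

```text
clock: 14.45
ee_pos: [445.1, 113.2, 80.0]
eef_rot: [-1.852, 1.571, -1.219]
ft_force: [0.8, -2.3, 3.5]
gripper_width: 8.8
```

```bash
python3 -c "
from h import *
st();avg()"
```

```text
t 14.45 p [445.07 113.18  79.96] jaw 36.25 w 8.8 F tool [-3.52 -2.31 -0.72] Mtool [ 0.08   0.194 -0.324]
t 14.65 p [445.08 113.22  79.96] jaw 36.34 w 9.0 F tool [-5.36 -1.14 -2.07] Mtool [-0.035  0.245 -0.347]
Mx [ 0.07   0.001  0.034 -0.035] 0.017 j6 [ 0.452  0.13   0.001 -0.03 ]
```

Request:
drive_tool(
  plan=[
    [-1, [0, 0, 0], [2, 0, 0]],
    [-1, [0.1, 0, 0], [4, 0, 0]],
    [-1, [0.1, 0, 0], [6, 0, 0]],
    [-1, [0.1, 0, 0], [6, 0, 0]],
  ],
)

```text
clock: 14.98
ee_pos: [445.0, 113.2, 79.8]
eef_rot: [-2.175, 1.571, -1.647]
ft_force: [0.3, -2.9, 3.5]
gripper_width: 8.8
```

```bash
python3 -c "
from h import *
st();avg()"
```

```text
t 14.9833 p [445.03 113.22  79.77] jaw 30.23 w 8.8 F tool [-3.54 -2.66 -1.26] Mtool [-0.046  0.14  -0.487]
t 15.1833 p [445.05 113.22  79.79] jaw 30.34 w 9.0 F tool [-4.13 -3.39 -1.39] Mtool [-0.068  0.217 -0.509]
Mx [-0.071 -0.067 -0.014 -0.068] -0.055 j6 [0.548 0.227 0.096 0.061]
```

Request:
drive_tool(
  plan=[
    [-1, [0, 0, 0], [2, 0, 0]],
    [-1, [0, 0, 0], [4, 0, 0]],
    [-1, [0.1, 0, 0], [6, 0, 0]],
    [-1, [0.1, 0, 0], [6, 0, 0]],
  ],
)

```text
clock: 15.52
ee_pos: [445.0, 113.2, 79.6]
eef_rot: [-2.081, 1.571, -1.658]
ft_force: [-0.1, -2.7, 2.9]
gripper_width: 8.9
```

```bash
python3 -c "
from h import *
st();avg()"
```

```text
t 15.5167 p [445.03 113.21  79.62] jaw 24.22 w 8.9 F tool [-2.85 -2.44 -1.19] Mtool [-0.201  0.071 -0.711]
t 15.7167 p [445.02 113.23  79.62] jaw 24.33 w 8.8 F tool [-2.25 -3.49 -0.94] Mtool [-0.183  0.021 -0.684]
Mx [-0.192 -0.165 -0.161 -0.183] -0.175 j6 [0.648 0.328 0.196 0.161]
```

Request:
drive_tool(
  plan=[
    [-1, [-0.1, 0, 0], [-4, 0, 0]],
    [-1, [-0.3, 0, 0], [-8, 0, 0]],
    [-1, [-0.4, 0, 0], [-12, 0, 0]],
    [-1, [-0.6, 0, 0], [-16, 0, 0]],
    [-1, [-0.7, 0, 0], [-20, 0, 0]],
    [-1, [-0.8, 0, 0], [-24, 0, 0]],
    [-1, [-1.0, 0, 0], [-28, 0, 0]],
    [-1, [-1.1, 0, 0], [-32, 0, 0]],
    [-1, [-1.3, 0, 0], [-36, 0, 0]],
    [-1, [-1.3, 0, 0], [-36, 0, 0]],
  ],
)

```text
clock: 16.55
ee_pos: [445.1, 113.4, 80.9]
eef_rot: [-0.0, 1.57, 1.055]
ft_force: [2.8, -0.3, 0.1]
gripper_width: 8.9
```

```bash
python3 -c "
from h import *
st();avg(3);print(manip.sense()['joint_positions'].round(2))"
```

```text
t 16.55 p [445.12 113.45  80.94] jaw 60.47 w 8.9 F tool [-0.06 -2.59  1.1 ] Mtool [-0.09  -0.189 -0.443]
t 16.7 p [445.1  113.4   80.94] jaw 60.13 w 8.6 F tool [ 0.42 -2.42  1.28] Mtool [-0.085 -0.307 -0.346]
Mx [-0.02  -0.029 -0.085] -0.045 j6 [-0.978 -0.344 -0.065]
[ 0.17  0.32  1.92  0.    0.9  -0.88]
```

Request:
drive_tool(
  plan=[
    [-1, [-0.1, 0, 0], [-4, 0, 0]],
    [-1, [-0.3, 0, 0], [-8, 0, 0]],
    [-1, [-0.4, 0, 0], [-12, 0, 0]],
    [-1, [-0.6, 0, 0], [-16, 0, 0]],
    [-1, [-0.7, 0, 0], [-20, 0, 0]],
    [-1, [-0.8, 0, 0], [-24, 0, 0]],
    [-1, [-1.0, 0, 0], [-28, 0, 0]],
    [-1, [-1.1, 0, 0], [-31, 0, 0]],
    [-1, [-1.2, 0, 0], [-34, 0, 0]],
    [-1, [-1.2, 0, 0], [-34, 0, 0]],
  ],
)

```text
clock: 17.53
ee_pos: [445.1, 113.7, 82.2]
eef_rot: [-0.289, 1.57, 1.356]
ft_force: [1.8, 4.6, -1.8]
gripper_width: 9.1
```

```bash
python3 -c "
from h import *
st();avg(3);print(manip.sense()['joint_positions'].round(2))"
```

```text
t 17.5333 p [445.06 113.68  82.16] jaw 94.29 w 9.1 F tool [ 1.85 -2.11  4.49] Mtool [-0.055 -0.819 -0.576]
t 17.6833 p [445.05 113.6   82.15] jaw 94.08 w 8.9 F tool [ 1.61 -2.6   3.54] Mtool [-0.059 -1.014 -0.584]
Mx [-0.042 -0.017 -0.059] -0.039 j6 [-0.699 -0.122  0.025]
[ 0.17  0.31  1.92  0.    0.9  -1.47]
```

Request:
drive_tool(
  plan=[
    [-1, [-0.1, 0, 0], [-2, 0, 0]],
    [-1, [-0.2, 0, 0], [-4, 0, 0]],
    [-1, [-0.2, 0, 0], [-4, 0, 0]],
  ],
)

```text
clock: 17.93
ee_pos: [445.0, 113.6, 82.3]
eef_rot: [-0.084, 1.57, 1.63]
ft_force: [2.7, 5.8, -1.4]
gripper_width: 9.0
```

```bash
python3 -c "
from h import *
st();avg(3)"
```

```text
t 17.9333 p [445.   113.61  82.3 ] jaw 98.20 w 9.0 F tool [ 1.43 -3.53  5.33] Mtool [-0.04  -1.085 -0.681]
t 18.0833 p [445.01 113.62  82.31] jaw 98.09 w 9.2 F tool [ 2.12 -3.13  5.27] Mtool [-0.046 -1.098 -0.67 ]
Mx [-0.068 -0.054 -0.046] -0.056 j6 [-0.321 -0.058  0.022]
```

Request:
drive_tool(
  plan=[
    [-1, [0, -0.3, 0.5], [-1, 0, 0]],
    [-1, [-0.1, -0.3, 0.8], [-2, 0, 0]],
    [-1, [-0.1, -0.3, 0.8], [-2, 0, 0]],
    [-1, [-0.1, -0.3, 0.8], [-2, 0, 0]],
  ],
)

```text
clock: 18.42
ee_pos: [445.1, 114.0, 82.3]
eef_rot: [1.461, 1.57, -3.074]
ft_force: [1.5, 1.5, -2.4]
gripper_width: 9.1
```

```bash
python3 -c "
from h import *
st();avg(2)"
```

```text
t 18.4167 p [445.08 114.03  82.34] jaw 100.18 w 9.1 F tool [ 2.37 -1.72  1.22] Mtool [ 0.304 -0.266 -0.381]
t 18.5167 p [445.11 114.03  82.38] jaw 100.19 w 9.1 F tool [ 2.7  -1.57  0.49] Mtool [ 0.34  -0.311 -0.316]
Mx [0.343 0.34 ] 0.341 j6 [-0.351 -0.331]
```

Mx jumped to +0.34 N m, so the screw is on its stop. Next I release and rise.

Request:
drive_tool(
  plan=[
    [-1, [0, 0, 0], [0.7, 0, 0]],
    [-0.6, [0, 0, 0], [0.7, 0, 0]],
    [0, [0, 0, 0], [0.7, 0, 0]],
    [0, [0, 0, 0], [0.7, 0, 0]],
    [0, [0, 0, 0], [0.7, 0, 0]],
    [0, [0, 0, 0], [0.7, 0, 0]],
    [0, [-25, 0, 0], [0.7, 0, 0]],
    [0, [-60, 0, 0], [0.7, 0, 0]],
    [0, [-100, 0, 0], [0.7, 0, 0]],
    [0, [-100, 0, 0], [0.7, 0, 0]],
    [0, [-100, 0, 0], [0.7, 0, 0]],
    [0, [-100, 0, 0], [0.7, 0, 0]],
  ],
)

```text
clock: 19.52
ee_pos: [445.0, 114.0, 182.1]
eef_rot: [1.619, 1.57, -2.927]
ft_force: [0.2, 0.6, 0.0]
gripper_width: 42.8
```

```bash
python3 -c "
from h import *
st()
p_,d=manip.snapshot('scene'); cv2.imwrite('pics/s7.png',cv2.resize(p_[130:270,180:340,::-1],None,fx=5,fy=5,interpolation=cv2.INTER_CUBIC)[:600])
C=cloud('scene',d).reshape(-1,3)
for c in([470,232],[445,114]):
  m=(np.linalg.norm(C[:,:2]-c,axis=1)<40)&(C[:,2]>82)&(C[:,2]<101);Q=C[m]
  print(m.sum(),Q[:,2].max(),cv2.minAreaRect(Q[:,:2].astype(np.float32)))
st()"
```

```text
t 19.5167 p [444.96 114.04 182.13] jaw 99.55 w 42.8 F tool [-0.01 -0.28  0.58] Mtool [ 0.004 -0.063 -0.015]
181 97.4892042253756 ((469.2984313964844, 233.3829803466797), (43.639713287353516, 11.27147102355957), 77.04602813720703)
202 99.70402336642508 ((443.9208679199219, 115.98431396484375), (45.7757568359375, 10.891654968261719), 10.765558242797852)
t 19.5667 p [444.78 114.01 181.62] jaw 99.55 w 42.8 F tool [ 0.65  0.43 -0.12] Mtool [-0.035  0.008  0.029]
```

View pics/s7.png

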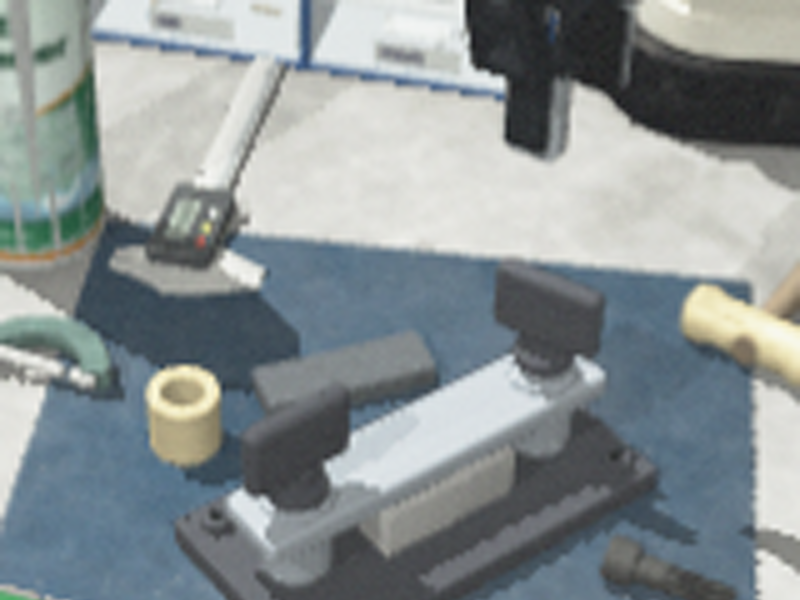

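```bash
python3 -c "
from cell import manip
print(manip.finish_job())"
```

```text
the job is handed in; nothing more can be done
None
```

The left screw (knob_a) was the good one and is home. The right screw (knob_b) was crossed and is backed out to its stop. Both are released, and I handed the job in at about 19.6 s.

- **knob_a:** it turned about 65° clockwise with no rise in torque. The camera afterwards put its bar at 77–78°, against about 78.2° for the strap, so its turn is roughly 1.23–1.25 rad. I stopped at the computed angle, about 1° short of home, rather than driving it against the end.
- **knob_b:** resistance began after about 20° clockwise and grew by about 0.12 N m over 6°. I held it at about 0.2 N m of binding, well under the 0.55 limit, then reversed. Going counter-clockwise the torque jumped to 0.34 N m at the stop. The camera showed the bar at 10.8°, against about 10° expected there.
- **Release:** the last picture shows the gripper clear about 100 mm above the knobs, and the force reading was back to noise level.

**Checks that disagreed:**
- The two cameras put the knobs about 3 mm apart in y. I used a value between them and corrected it from the side force once gripped.
- While either screw turned freely, the wrist moment was off by 0.05–0.1 N m, with a sign opposite to what friction should give. I judged binding by the change in moment, and the last joint's torque showed the same change.

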